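# Load the shaker and wind its timer to ten minutes

## Robot

A 6-joint arm with a two-finger parallel gripper is mounted at the origin on a cart in front of the work surface, level with it; the furniture and walls round the work are solid. World frame = base frame: x ahead of the robot, y to its left, z up, the work surface at z = 0. Lengths are in m, angles in rad, forces in N, time in s.
With the tool pointing down it reaches from about 0.35 to 0.925 m from the base axis. Payload 6.4 kg.
Tool frame: the origin (TCP) lies midway between the tips of the shut fingers; the grasp point (between the pads) lies 19 mm behind it; z points along the fingers, y is the direction in which the jaws open and shut (so a half turn about z gives the same grasp; the last joint's range is limited). The gripper opens to 85 mm and grips with 20 to 120 N. Pads are 22 mm wide; open, the fingers measure 114 mm over their backs; the gripper's body (76 mm by 85 mm) begins 54 mm behind the grasp point. The pads swing forward as they close: fully open they stand 13 mm farther back than shut.
Start: joints at [1.151, 0.245, 1.558, -0, 1.339, -0.174], TCP at [0.158, 0.63, 0.208] pointing down, gripper open.
Joint ranges: [-3.13, 3.13], [-1.02, 2.26], [0.13, 2.54], [-0.95, 4.09], [0.21, 2.88], [-2.74, 2.74]. Speed limits (rad/s): [2.57, 2.57, 3.14, 3.14, 3.14, 3.14].

## Interface

Orientations are given as a unit quaternion [x, y, z, w].
In Python, from bench import monitor, viewer, sign_off gives the robot as it stands.
- The arm moves only by the tool apply_moves, never from a script. Its argument "commands" is a list of rows, each a list of 3 entries, a list of its own where there are three numbers: the shift along the tool's x, y, z in mm, then the turn, a rotation vector about the tool's x, y, z in rad, then the opening, from 0 (shut) to 1 (fully open). In form: [[[x, y, z], [rx, ry, rz], jaw], ...]. A call has exactly 5 rows; each row shifts and turns the commanded pose from where the row before left it, along the tool's axes as they then stand; what a row does not reach is not made up. A row lasts 1/8 s, in which the tool goes at most 62.5 mm and 10.7 degrees, less where a joint would pass 70% of its speed; a pose out of reach is approached as far as the arm can. A call with a gripper value outside its range is refused whole. The fingers move at their own pace and stop on an object; the grip force is fixed at half the most. Time passes only in rows, so rows that do not move let the fingers close, or fill a call up. It gives the time, the measured TCP pose, the force and the opening at its end, in the units of the state.
- monitor.sense(): the state, without advancing time (a new reading comes with each control period).
- viewer.camera(name): name is "side" or "top"; returns (picture, depth): 480x640x3 uint8, red, green, blue; 480x640 float32, m along the optical axis (not along the pixel's ray), 0 where there is no reading.
- viewer.get_calibration(name): a dict with "camera_matrix" (3x3 intrinsics, pixels), "cam_to_world" (4x4, takes a point from camera to world coordinates). Camera axes: x right, y down, z forward; pixel columns grow to the right and rows downward; lengths in m; the calibration is good to about 2 mm. A picture is of the moment at which its call begins. get_calibration takes no time and is no camera call.
- sign_off(): hands the job in, once; it reports no verdict.
The state is a dict: "t": time; "joint_pos": joint angles; "dq": joint speeds; "effort": joint torques, N m; "eef_pos": TCP position; "tool_rot": TCP orientation; "force": force on the tool from outside, world axes, zero at the start; "ft_torque": the same for the moment, N m; "width": finger opening in m.
Only numpy, scipy, OpenCV 4.12 (cv2) and the standard library are available. Lean on these libraries where they do the work, as an engineer would, in place of code of your own. Each camera call takes 0.05 s, during which the arm holds its last target. There are 200 camera calls.

## Task

Stand the beaker fully home in the ring holder on the shaker's platform and let go of it. Then wind the shaker's timer clockwise past its top mark (15) until the pointer rests lightly against the stop pin (feel for it and do not force it, the pin bends easily), and turn the timer back to the 10-minute mark and leave it there. Leave the dropper bottle, the vial and the glue stick standing where they are.

Things in the scene. Friction and masses are not known exactly. Their poses are not given: they have to be found in the camera images.
- shaker: White bench shaker, 200 x 300 mm and 80 mm high, fixed to the worktop. Origin at the centre of its underside, z up, x away from its black front panel, y to its left. The platform with the ring holder is on the left of its top (y = +78 mm), the timer on the right (y = -78 mm).
- holder_floor (a point): Centre of the floor of the ring holder (98 mm above the worktop). The bright ring with a black lining stands 18 mm above this floor, outer diameter 75 mm; bore 60 mm, widened at the mouth to 64 mm. Rubber and metal, rigid.
- beaker_mid (a point): Centre (half-way up) of the clear 100 ml beaker: 54 mm diameter, 70 mm high, straight wall, 60 g, closed at the bottom, standing loose on the worktop. Its point is 35 mm above its underside, z along its axis.
- dial_grip (a point): Point on the timer's vertical axis, 12 mm below the top of the dial's black bar grip: 46 mm long (along this point's x), 13 mm thick (along its y), rising 32 mm above a flat skirt of 50 mm diameter whose top is 20 mm below this point. A pointer tab with a white line, 6 mm wide, sticks out of the skirt along the point's +x, to 35 mm from the axis. The dial only turns.
- dial (a joint): Timer dial angle in rad, clockwise from above: 0 at mark 0 (towards the shaker's rear, +x), 0.1745 per minute; 1.745 at mark 10, 2.618 at mark 15 (top, red). White scale plate with 16 marks 10 degrees apart, long ones at 0, 5, 10, 15; the pointer shows the minutes. Turning takes 0.09 to 0.13 N m; it stays where it is left. Starts between 0 and 0.5.
- stop_pin: Slim spring-steel stop pin, 6 mm diameter, 16 mm high, on the scale plate just past mark 15, 31.5 mm from the timer's axis. Its origin is on that axis, not at the pin; its axes mean nothing. It stops the pointer tab somewhere between dial angles 2.72 and 3.10, varying by timer, then gives 1 mm for 8 N. 2 to 6 N (turning moment up by 0.06 to 0.2 N m) is right; 10 N (0.31 N m) bends it.
- dropper_mid (a point): Brown dropper bottle with black top, 33 mm diameter, 100 mm high, loose; point at half height. Not to be disturbed.
- vial_mid (a point): Clear vial with red cap, 24 mm diameter, 72 mm high, loose; point at half height. Not to be disturbed.
- glue_mid (a point): Yellow glue stick with blue cap, 28 mm diameter, 92 mm high, loose; point at half height. Not to be disturbed.
Things that resemble listed ones, but are neither listed nor needed, are in the scene too. Several things look just like the part that bears beaker_mid: the one meant starts farthest from the robot's base.

How it is judged:
On the way, in this order (a step that is already met when the one before it is completed fails the run):
1. the beaker stands fully down in the ring holder and the fingers have let go (horizontal distance between beaker_mid and holder_floor below 0.005 m and z of beaker_mid in the frame of holder_floor below 0.038 m and angle between beaker_mid's own z axis and vertical below 0.06 rad and contact force between the fingers and anything else below 0.3 N), for 0.2 s.
2. the dial has been wound past the 15 mark and its pointer rests against the stop pin with at least 1 N (value of joint dial above 2.68 rad and contact force between stop_pin and anything else above 1 N), for 0.2 s.
At the end, for the whole second after the job is handed in: The beaker stands upright and fully down in the ring holder (within 5 mm of its centre, within 3 mm of the floor), and the dial stands at the 10 mark within 0.12 rad (0.7 of a minute) (horizontal distance between beaker_mid and holder_floor below 0.005 m and z of beaker_mid in the frame of holder_floor below 0.038 m and angle between beaker_mid's own z axis and vertical below 0.06 rad and value of joint dial between 1.625 and 1.865 rad); the robot touches nothing.
It fails at once if the stop pin is loaded with more than 10 N (contact force between stop_pin and anything else above 10 N).
It fails at once if the dropper bottle is moved by more than 20 mm (distance of dropper_mid from where it was at the start of the episode above 0.02 m).
It fails at once if the vial is moved by more than 20 mm (distance of vial_mid from where it was at the start of the episode above 0.02 m).
It fails at once if the glue stick is moved by more than 20 mm (distance of glue_mid from where it was at the start of the episode above 0.02 m).
It also fails if it takes over 72 s, if anything falls off the work surface, if the arm or the gripper's body presses on something with over 40 N, if the wrist force passes 120 N, or if a joint passes its speed limit or range.

## Working session

There is one attempt and no reset: what is moved stays moved. The work goes in short steps, Python scripts to look and compute and a tool call to move; the robot and the scene stay as the last step left them, time stands still between calls to the robot, and variables do not carry over. Pictures are saved under pics/ and viewed, about 8 in all and at most 12, crops included, and the job is handed in when it is done.

Besides the shell and the picture viewer there is one more tool, called in YAML: its name, and indented under it one key for each argument. apply_moves: Moves the arm, as the interface text tells. Its arguments: {"type":"object","properties":{"commands":{"type":"array","items":{"type":"array"}}},"required":["commands"]}

```bash
mkdir -p pics; ls; python3 - <<'E'
from bench import monitor, viewer
import cv2,numpy as np
print(monitor.sense())
for n in("top","side"):
    p,d=viewer.camera(n); cv2.imwrite(f"pics/{n}0.png",p[...,::-1]); np.savez(f"{n}0.npz",p=p,d=d)
    c=viewer.get_calibration(n); print(n,np.round(c["camera_matrix"],1).tolist(),np.round(c["cam_to_world"],4).tolist(),(d==0).mean())
E
```

```text
pics
{'t': 0.0, 'joint_pos': array([ 1.15082825e+00,  2.45787064e-01,  1.55904140e+00,  8.98700434e-07,
        1.33866892e+00, -1.74053183e-01]), 'dq': array([ 0.00120189, -0.00019424, -0.00075196, -0.00061212, -0.00337316,
        0.00135016]), 'effort': array([ 5.31103087e-04, -4.29511249e+01, -3.26127684e+01, -1.27252379e-04,
        5.27743789e-03, -3.51724179e-05]), 'eef_pos': array([0.15795284, 0.62989348, 0.2068829 ]), 'tool_rot': array([ 1.22647906e-01,  9.92449789e-01, -9.10539704e-04, -2.79140503e-04]), 'force': array([-0.45581547,  0.77995897, -0.35480603]), 'ft_torque': array([ 0.01882425,  0.0231873 , -0.01633497]), 'width': 0.08538595393179568}
top [[480.3, 0.0, 317.5], [0.0, 480.3, 231.6], [0.0, 0.0, 1.0]] [[-0.0112, -0.9842, 0.1766, 0.3959], [-0.9999, 0.0094, -0.0109, -0.06], [0.0091, -0.1767, -0.9842, 1.0035], [0.0, 0.0, 0.0, 1.0]] 0.0038151041666666667
side [[466.6, 0.0, 316.4], [0.0, 466.6, 237.2], [0.0, 0.0, 1.0]] [[-0.9938, -0.0891, 0.0668, 0.4727], [-0.1094, 0.6687, -0.7354, 0.6329], [0.0208, -0.7382, -0.6743, 0.7195], [0.0, 0.0, 0.0, 1.0]] 0.004130859375
```

View pics/top0.png

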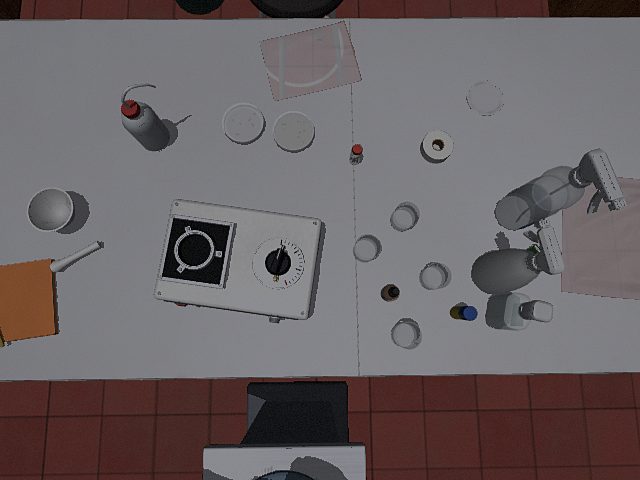

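View pics/side0.png

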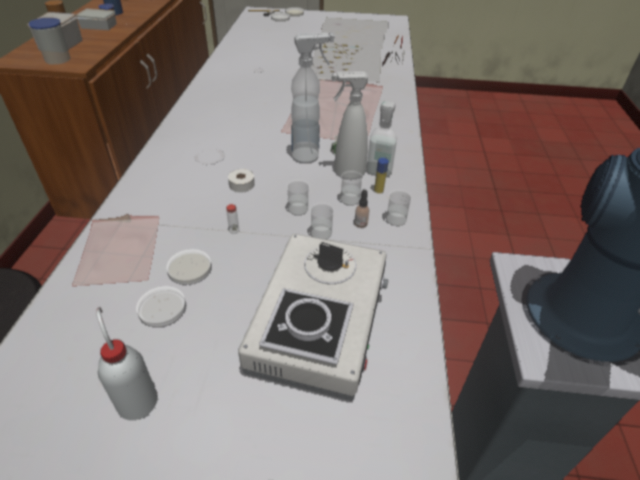

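Top view: ring holder at about (195,250), dial (278,262) with its pointer up. The four beakers are at (404,217), (367,249), (433,276) and (405,333). Next I'll measure using depth and rays.

```bash
cat > h.py <<'E'
import numpy as np,cv2
from bench import monitor,viewer
def cloud(n,d):
    c=viewer.get_calibration(n);K=np.array(c["camera_matrix"]);T=np.array(c["cam_to_world"])
    v,u=np.mgrid[:480,:640]
    P=np.stack([(u-K[0,2])/K[0,0]*d,(v-K[1,2])/K[1,1]*d,d],-1)
    return P@T[:3,:3].T+T[:3,3]
def proj(n,X):
    c=viewer.get_calibration(n);K=np.array(c["camera_matrix"]);T=np.linalg.inv(np.array(c["cam_to_world"]))
    p=(np.atleast_2d(X)@T[:3,:3].T+T[:3,3])@K.T
    return p[:,:2]/p[:,2:]
def ray(n,uv,z):
    c=viewer.get_calibration(n);K=np.array(c["camera_matrix"]);T=np.array(c["cam_to_world"])
    uv=np.atleast_2d(uv); r=np.c_[uv,np.ones(len(uv))]@np.linalg.inv(K).T@T[:3,:3].T
    return (T[:3,3]+r*((z-T[2,3])/r[:,2:]))[:,:2]
def circ(xy):
    A=np.c_[2*xy,np.ones(len(xy))];s=np.linalg.lstsq(A,(xy**2).sum(1),rcond=None)[0]
    return s[:2],np.sqrt(s[2]+s[:2]@s[:2])
def rpy(): 
    s=monitor.sense();return s
E
python3 - <<'E'
from h import *
z=np.load("top0.npz");C=cloud("top",z["d"]);p=z["p"]
for u,v in[(404,217),(367,249),(433,276),(405,333)]:
    s=C[v-18:v+18,u-18:u+18].reshape(-1,3)
    q=s[(s[:,2]>.06)&(s[:,2]<.085)]
    print((u,v),ray("top",(u,v),.05).round(3),len(q),np.histogram(s[:,2],[-.01,.004,.02,.04,.06,.065,.07,.075,.085])[0], circ(q[:,:2]) if len(q)>8 else "")
s=C[200:300,150:240].reshape(-1,3);print("hist",[(round(b,3),int(a)) for a,b in zip(*np.histogram(s[:,2],np.arange(.07,.13,.004)))])
q=s[(s[:,2]>.111)&(s[:,2]<.121)]
print("ring",circ(q[:,:2]),len(q))
s=C[225:300,240:320].reshape(-1,3);q=s[(s[:,2]>.12)]
print("grip",len(q),np.median(q[:,2]),cv2.minAreaRect((q[:,:2]*1000).astype(np.float32)))
s=C[195:325,150:330].reshape(-1,3);q=s[(s[:,2]>.072)&(s[:,2]<.088)]
print("shaker",cv2.minAreaRect((q[:,:2]*1000).astype(np.float32)))
print("base",proj("top",[0,0,.0]))
im=p[...,::-1]
a=cv2.resize(im[190:330,140:340],(800,560),interpolation=cv2.INTER_CUBIC);cv2.imwrite("pics/c1.png",a)
b=cv2.resize(im[195:365,340:490],None,fx=3.5,fy=3.5,interpolation=cv2.INTER_CUBIC);cv2.imwrite("pics/c2.png",b)
E
```

```text
(404, 217) [[ 0.595 -0.247]] 162 [589  42 377 123  27  99  36   0] (array([ 0.59887638, -0.24907182]), np.float64(0.02493569221116057))
(367, 249) [[ 0.531 -0.17 ]] 154 [633  36 398  72  23  90  41   0] (array([ 0.53391276, -0.1682913 ]), np.float64(0.025028521765020066))
(433, 276) [[ 0.475 -0.299]] 149 [568  43 403 127  20  96  33   0] (array([ 0.47527338, -0.3046432 ]), np.float64(0.024942284171716293))
(405, 333) [[ 0.365 -0.239]] 166 [570  28 440  86  23 103  40   0] (array([ 0.36104401, -0.24141161]), np.float64(0.025025965339873817))
hist [(np.float64(0.07), 20), (np.float64(0.074), 370), (np.float64(0.078), 2324), (np.float64(0.082), 405), (np.float64(0.086), 0), (np.float64(0.09), 8), (np.float64(0.094), 908), (np.float64(0.098), 2634), (np.float64(0.102), 279), (np.float64(0.106), 50), (np.float64(0.11), 142), (np.float64(0.114), 317), (np.float64(0.118), 28), (np.float64(0.122), 0)]
ring (array([0.52411661, 0.1605835 ]), np.float64(0.033379056554312364)) 462
grip 199 0.12810274117628295 ((453.9127502441406, -14.209945678710938), (143.3227081298828, 36.595638275146484), 23.97507667541504)
shaker ((512.2301635742188, 83.68926239013672), (299.3526916503906, 201.023681640625), 81.3010482788086)
base [[283.57382348 528.81667621]]
```

View pics/c1.png

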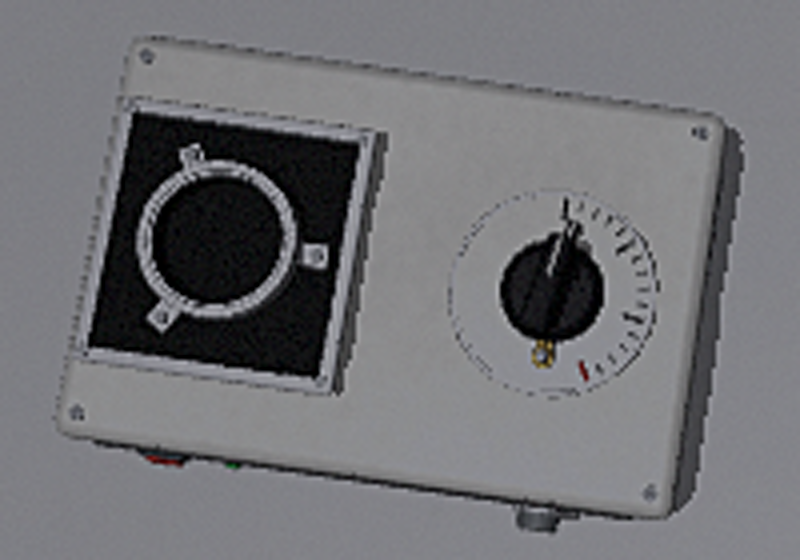

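View pics/c2.png

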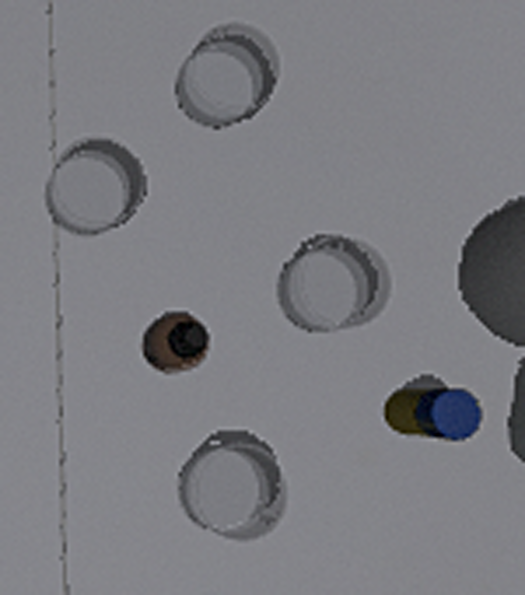

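Crops: ring centre at about (195,250) with a black-lined bore. The dial's pointer is just past mark 0, and the pin is a brass spot at full-image (276,278), beyond the red mark at (286,282). The target is the upper beaker, about 0.65 m from the base and the farthest. I'll refine the shaker and dial geometry once, then move.

```bash
python3 - <<'E'
from h import *
z=np.load("top0.npz");C=cloud("top",z["d"]);p=z["p"]
zs=np.load("side0.npz");Cs=cloud("side",zs["d"])
def near(C,xy,r): return (np.hypot(C[...,0]-xy[0],C[...,1]-xy[1])<r)
for n,CC in(("top",C),("side",Cs)):
    m=near(CC,(.524,.1606),.05)&(CC[...,2]>.111)&(CC[...,2]<.121); q=CC[m]
    print(n,"ring",*circ(q[:,:2]),len(q))
    m=near(CC,(.5,.0066),.03)&(CC[...,2]>.105); q=CC[m]; zt=np.percentile(q[:,2],92); t=q[q[:,2]>zt-.006]
    print(n,"griptop",zt,len(t),cv2.minAreaRect((t[:,:2]*1000).astype(np.float32)))
    m=near(CC,(.512,.084),.2)&(CC[...,2]>.074)&(CC[...,2]<.086)
    mm=m.astype(np.uint8);k=cv2.connectedComponents(cv2.morphologyEx(mm,cv2.MORPH_OPEN,np.ones((3,3))))[1]
    b=np.bincount(k[k>0]).argmax();q=CC[k==b];print(n,"shaker",cv2.minAreaRect((q[:,:2]*1000).astype(np.float32)))
    m=near(CC,(.599,-.249),.045)&(CC[...,2]>.063)&(CC[...,2]<.08);q=CC[m];print(n,"beaker rim",*circ(q[:,:2]),len(q))
    m=near(CC,(.599,-.249),.045)&(CC[...,2]>.02)&(CC[...,2]<.08);q=CC[m];print(n,"beaker wall",*circ(q[:,:2]),len(q))
# pin
hsv=cv2.cvtColor(p,cv2.COLOR_RGB2HSV);mk=np.zeros((480,640),bool);mk[265:292,262:295]=1
y=mk&(hsv[...,1]>90)&(hsv[...,2]>50); vv,uu=np.nonzero(y);print("yellow",[(int(a),int(b),p[b,a].tolist()) for a,b in zip(uu,vv)][:40])
print("pin z",np.round(C[272:284,271:281,2]*1000).astype(int))
ctr=np.array([.5004,.0066]);
for zz in(.084,.09,.1):
    w=ray("top",[(275.75,278)],zz)[0]-ctr;print("pin",zz,np.hypot(*w),-.152-np.arctan2(w[1],w[0]))
for f in(.084,):
    for uv in [(276+ (0),0)]: pass
    marks=[(140+566/4,190+208/4),(140+584/4,190+370/4)]
    for r in ray("top",marks,.084): w=r-ctr;print("mark",np.hypot(*w),-.152-np.arctan2(w[1],w[0]))
for r in ray("top",[(140+577/4,190+228/4)],.094): w=r-ctr;print("tab",np.hypot(*w),-.152-np.arctan2(w[1],w[0]))
E
```

```text
top ring [0.52411661 0.1605835 ] 0.033379056554312364 462
top griptop 0.13022724289711082 173 ((501.186279296875, 6.810894966125488), (12.893575668334961, 45.56962966918945), 71.18145751953125)
top shaker ((512.4743041992188, 83.58809661865234), (298.8782958984375, 199.0555419921875), 81.43536376953125)
top beaker rim [ 0.59892274 -0.24912558] 0.02500173557830353 149
top beaker wall [ 0.59889873 -0.2491337 ] 0.020949367344265994 662
side ring [0.52558203 0.16445917] 0.03370075483907134 526
side griptop 0.12810893050523342 156 ((502.58404541015625, 10.468649864196777), (15.514803886413574, 44.71532440185547), 66.60694885253906)
side shaker ((513.8782958984375, 86.79013061523438), (299.6391906738281, 198.1616973876953), 81.39043426513672)
side beaker rim [ 0.60018496 -0.24680443] 0.02519023074581077 108
side beaker wall [ 0.60010542 -0.24670268] 0.02431045740733122 568
yellow [(274, 275, [93, 81, 48]), (275, 275, [124, 106, 59]), (277, 275, [79, 65, 34]), (274, 276, [79, 68, 35]), (275, 276, [101, 79, 37]), (276, 276, [68, 56, 28]), (277, 276, [167, 146, 86]), (276, 277, [59, 49, 31]),
[... 675 characters left out ...]
 1003   83   88   86   87   87   83   83   84]
 [  85   86   82   97  101   89   88   85   84   83]
 [  83   84   86  103   99  100   88   83   85   83]
 [  85   85   89  101   99   98   85   84   83   86]
 [  85   85   88   86   91   90   89   85   86   83]
 [  85   86   87   88   87   89   84   84   85 1003]
 [  84   83   84   84   87   83   84   85   85   81]
 [  83   82   84   85   86   82   83   82   83   83]]
pin 0.084 0.029059054982676358 -3.159809078975013
pin 0.09 0.029492047818144143 -3.1775094996138464
pin 0.1 0.030233444215717085 -3.2058665938485182
mark 0.04130130134577606 0.017322486787901603
mark 0.04072578864432415 2.5938525406817674
tab 0.0321026664079378 0.26094180019533075
```

apply_moves:
  commands:
    - [[0,0,0],[0,0,0],1]
    - [[-20,-50,0],[0,0,0],1]
    - [[-20,-50,0],[0,0,0],1]
    - [[-20,-50,0],[0,0,0],1]
    - [[-20,-50,0],[0,0,0],1]

```text
t: 0.72
eef_pos: [0.187, 0.4154, 0.2078]
tool_rot: [0.122, 0.992, -0.0, 0.0]
force: [0.3, 0.3, 1.3]
width: 0.0858
```

apply_moves:
  commands:
    - [[-41,-41,0],[0,0,0],1]
    - [[-41,-41,0],[0,0,0],1]
    - [[-41,-41,0],[0,0,0],1]
    - [[-41,-41,0],[0,0,0],1]
    - [[-41,-41,0],[0,0,0],1]

```text
t: 1.35
eef_pos: [0.3367, 0.1666, 0.2082]
tool_rot: [0.123, 0.992, 0.0, 0.001]
force: [1.2, 0.6, 0.5]
width: 0.0853
```

apply_moves:
  commands:
    - [[-41,-41,0],[0,0,0],1]
    - [[-41,-41,0],[0,0,0],1]
    - [[-41,-41,0],[0,0,0],1]
    - [[-41,-41,0],[0,0,0],1]
    - [[-41,-41,0],[0,0,0],1]

```text
t: 1.98
eef_pos: [0.4857, -0.0824, 0.2081]
tool_rot: [0.123, 0.992, 0.0, 0.0]
force: [1.6, 0.9, 0.1]
width: 0.0852
```

apply_moves:
  commands:
    - [[-38,-33,0],[0,0,0],1]
    - [[-38,-33,0],[0,0,0],1]
    - [[-38,-33,0],[0,0,0],1]
    - [[-37,-34,20],[0,0,0],1]
    - [[0,0,20],[0,0,0],1]

```text
t: 2.6
eef_pos: [0.5999, -0.2489, 0.1667]
tool_rot: [0.124, 0.992, -0.0, 0.0]
force: [-0.6, 0.8, -0.8]
width: 0.0855
```

```bash
python3 - <<'E'
from h import *
print(monitor.sense()["eef_pos"])
ims=[]
for n,(a,b,c,e) in(("top",(150,300,320,500)),("side",(130,260,230,420))):
    p,d=viewer.camera(n);ims.append(cv2.resize(p[a:b,c:e,::-1],(400,int(400*(b-a)/(e-c)))))
h=max(i.shape[0] for i in ims);cv2.imwrite("pics/g1.png",np.hstack([np.pad(i,((0,h-i.shape[0]),(0,0),(0,0))) for i in ims]))
E
```

```text
[ 0.59991077 -0.24890498  0.1667321 ]
```

View pics/g1.png

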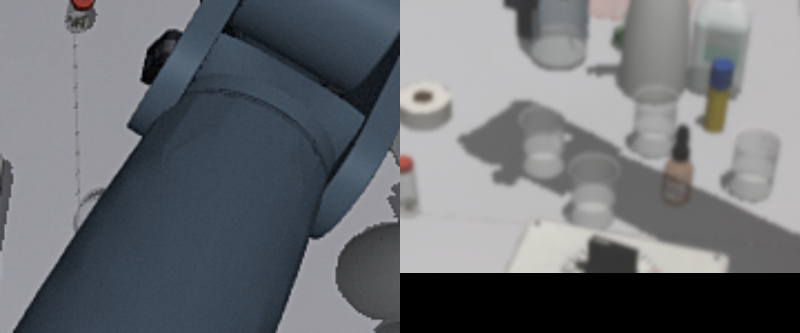

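The arm hides the target from the top camera. In the side view the target beaker (crop (543,140)) is undisturbed and the space around it is clear. Going down.

apply_moves:
  commands:
    - [[0,1,40],[0,0,0],1]
    - [[0,0,40],[0,0,0],1]
    - [[0,0,40],[0,0,0],1]
    - [[0,0,21],[0,0,0],1]
    - [[0,0,0],[0,0,0],1]

```text
t: 3.32
eef_pos: [0.5985, -0.2441, 0.0262]
tool_rot: [0.122, 0.992, 0.001, -0.001]
force: [0.1, 0.5, 0.2]
width: 0.0855
```

apply_moves:
  commands:
    - [[0,0,0],[0,0,0],0.5]
    - [[0,0,0],[0,0,0],0.3]
    - [[0,0,0],[0,0,0],0.3]
    - [[0,0,0],[0,0,0],0.3]
    - [[0,0,0],[0,0,0],0.3]

```text
t: 3.95
eef_pos: [0.601, -0.2465, 0.0298]
tool_rot: [0.123, 0.992, -0.001, 0.002]
force: [-1.9, -0.7, 6.1]
width: 0.051
```

apply_moves:
  commands:
    - [[0,0,0],[0,0,0],0.3]
    - [[0,0,0],[0,0,0],0.3]
    - [[0,0,0],[0,0,0],0.3]
    - [[0,0,0],[0,0,0],0.3]
    - [[0,0,0],[0,0,0],0.3]

```text
t: 4.58
eef_pos: [0.601, -0.2464, 0.0298]
tool_rot: [0.123, 0.992, -0.001, 0.002]
force: [-1.2, -0.3, 6.6]
width: 0.0509
```

```bash
python3 - <<'E'
from h import *
for _ in range(2):
    p,d=viewer.camera("side");s=monitor.sense();print(s["eef_pos"],s["tool_rot"],s["force"],s["ft_torque"],s["width"])
cv2.imwrite("pics/g2.png",cv2.resize(p[110:270,210:440,::-1],None,fx=3,fy=3))
E
```

```text
[ 0.60102478 -0.24647098  0.0298397 ] [ 0.12261723  0.99245143 -0.0010444   0.0020193 ] [-1.47451882  0.10833507  7.13737895] [0.04042057 0.18123487 0.01089834] 0.05074511729331742
[ 0.6010374  -0.24645915  0.02983363] [ 0.12262618  0.99245036 -0.0010274   0.00201   ] [-0.26142782 -0.73622766  6.50829083] [ 0.05478627  0.14123955 -0.01355088] 0.050694584462653534
```

View pics/g2.png

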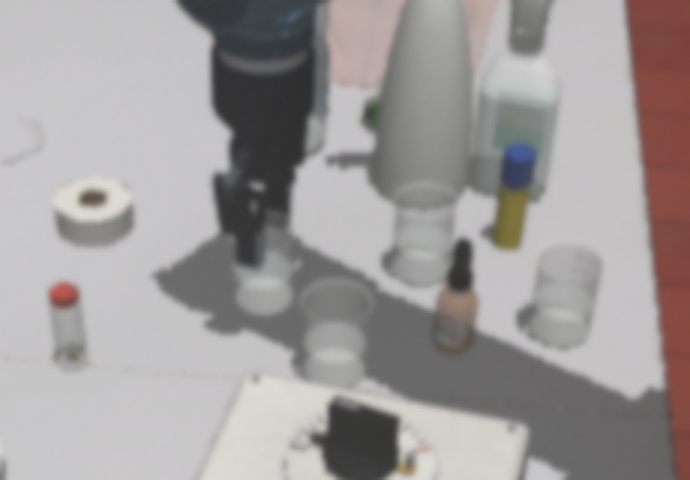

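Gripped; the side view shows the beaker upright and centred between the fingers, with the neighbours untouched. Lifting.

apply_moves:
  commands:
    - [[0,0,-10],[0,0,0],0.3]
    - [[0,0,-40],[0,0,0],0.3]
    - [[0,0,-50],[0,0,0],0.3]
    - [[0,0,-50],[0,0,0],0.3]
    - [[0,0,-30],[0,0,0],0.3]

```text
t: 5.3
eef_pos: [0.6002, -0.2456, 0.2111]
tool_rot: [0.123, 0.992, -0.001, 0.002]
force: [0.0, 0.0, -1.4]
width: 0.0511
```

apply_moves:
  commands:
    - [[30,50,0],[0,0,0],0.3]
    - [[30,50,0],[0,0,0],0.3]
    - [[30,50,0],[0,0,0],0.3]
    - [[30,50,0],[0,0,0],0.3]
    - [[30,50,0],[0,0,0],0.3]

```text
t: 5.92
eef_pos: [0.5138, 0.0355, 0.2076]
tool_rot: [0.123, 0.992, 0.0, 0.0]
force: [0.9, 1.1, -0.4]
width: 0.0511
```

apply_moves:
  commands:
    - [[7,42,0],[0,0,0],0.3]
    - [[7,42,0],[0,0,0],0.3]
    - [[6,42,0],[0,0,0],0.3]
    - [[0,0,0],[0,0,0],0.3]
    - [[0,0,0],[0,0,0],0.3]

```text
t: 6.55
eef_pos: [0.5257, 0.1607, 0.2072]
tool_rot: [0.122, 0.992, -0.0, 0.0]
force: [0.1, 0.4, -0.6]
width: 0.0508
```

```bash
python3 - <<'E'
from h import *
p,d=viewer.camera("side");s=monitor.sense();print(s["eef_pos"],s["tool_rot"],s["force"],s["width"])
np.savez("side1.npz",p=p,d=d)
cv2.imwrite("pics/r1.png",cv2.resize(p[210:400,220:400,::-1],None,fx=3.1,fy=3.1))
t,d=viewer.camera("top");cv2.imwrite("pics/r1t.png",t[...,::-1])
E
```

```text
[0.52583576 0.16027601 0.20713576] [ 1.22874893e-01  9.92422160e-01 -1.27947824e-04  3.48959117e-05] [ 0.36727005  1.02679243 -0.87674979] 0.05065411343432606
```

View pics/r1.png

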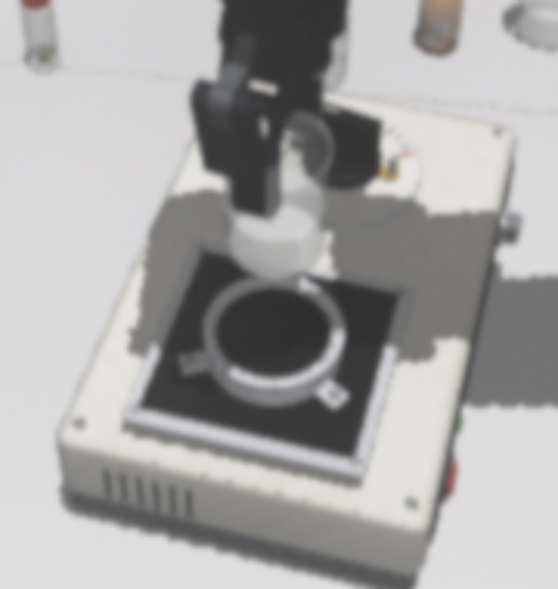

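The beaker has swung about the jaw axis. Its rim is at about crop (305,145) and its base at (275,250), so it leans towards -x. I'll fit a cylinder to the depth points to get the tilt and centre.

```bash
cat >> h.py <<'E'
from scipy.optimize import least_squares
def cyl(q,c0,r=.027):
    # points q near a cylinder of radius r; returns point on axis at c0's z, axis dir
    def f(x):
        a=np.array([x[2],x[3],1]);a/=np.linalg.norm(a);w=q-[x[0],x[1],c0[2]]
        return np.linalg.norm(w-np.outer(w@a,a),axis=1)-r
    s=least_squares(f,[c0[0],c0[1],0,0],loss="soft_l1",f_scale=.002);return s.x,np.median(abs(f(s.x)))
E
python3 - <<'E'
from h import *
z=np.load("side1.npz");p,C=z["p"],cloud("side",z["d"])
m=(np.hypot(C[...,0]-.526,C[...,1]-.161)<.05)&(C[...,2]>.135)&(C[...,2]<.27)&(p.min(-1)>75)
mm=cv2.morphologyEx(m.astype(np.uint8),cv2.MORPH_OPEN,np.ones((2,2)))>0
q=C[mm];print(len(q),q.min(0),q.max(0))
x,r=cyl(q,[.526,.161,.2]);print(x,r,"tilt about tool y:",np.array([x[2],x[3]])@[-.97,.243],"about x:",np.array([x[2],x[3]])@[.243,.97])
a=np.array([x[2],x[3],1]);a/=np.linalg.norm(a);h=(q-[x[0],x[1],.2])@a
print("h hist",np.histogram(h,10))
v,u=np.nonzero(mm);o=p.copy();o[mm]=[255,0,0];cv2.imwrite("pics/m1.png",cv2.resize(o[210:340,260:360,::-1],None,fx=4,fy=4))
print(proj("side",[[.526,.161,.18],[.526,.161,.25]]))
E
```

```text
1200 [ 0.47274341 -0.14655824  0.00362447] [0.54921323 0.63286378 0.7194819 ]
[0.52966629 0.14915227 0.01121081 0.63119941] 0.005489024305045659 tilt about tool y: 0.1425069756433112 about x: 0.614987654905035
h hist (array([   3,   56,   24, 1108,    2,    0,    0,    0,    0,    7]), array([-0.32300538, -0.22101404, -0.11902269, -0.01703135,  0.08495999,
        0.18695134,  0.28894268,  0.39093402,  0.49292537,  0.59491671,
        0.69690805]))
[[308.25040872 288.09863443]
 [308.69135307 255.56514816]]
```

View pics/m1.png

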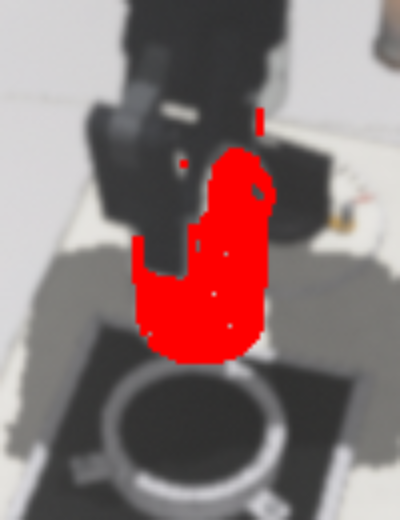

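The mask shows the beaker's right outline as nearly vertical, (265,320) to (272,190), so the lean was an illusion caused by the finger covering its left half. The fit was spoiled by outliers, so I'll refit without them.

```bash
python3 - <<'E'
from h import *
z=np.load("side1.npz");p,C=z["p"],cloud("side",z["d"])
m=(np.hypot(C[...,0]-.526,C[...,1]-.161)<.05)&(C[...,2]>.135)&(C[...,2]<.27)&(p.min(-1)>75)
q=C[m]
for r in(.027,.0265):
    x,e=cyl(q,[.526,.161,.2],r);print(len(q),x.round(4),e,"top lean along tool x:",np.array([x[2],x[3]])@[-.97,.243])
# slices
for a in np.arange(.165,.26,.015):
    s=q[abs(q[:,2]-a)<.0075];print(a.round(3),len(s),np.percentile(s,[2,98],axis=0)[:,:2].round(4).tolist() if len(s)>5 else"")
# silhouette in the image, per row
v,u=np.nonzero(m)
for r in range(246,306,4): print(r,u[v==r].min() if (v==r).any() else None,u[v==r].max() if (v==r).any() else None,end="; ")
# where would an upright beaker at TCP be: silhouette columns
t=np.linspace(0,2*np.pi,60)
for zz in(.175,.18,.185,.245,.25): 
    pr=proj("side",np.c_[.526+.027*np.cos(t),.1605+.027*np.sin(t),0*t+zz]);print(zz,pr.min(0).round(1),pr.max(0).round(1))
E
```

```text
1217 [0.5273 0.1582 0.0486 0.1285] 0.0014751253955865087 top lean along tool x: -0.01593269440846405
1217 [0.527  0.1586 0.0398 0.1192] 0.0013286752264374917 top lean along tool x: -0.009630812432113146
0.165 0 
0.18 97 [[0.5015, 0.1658], [0.5467, 0.1848]]
0.195 204 [[0.5018, 0.1658], [0.5482, 0.1855]]
0.21 304 [[0.5019, 0.137], [0.5474, 0.1857]]
0.225 249 [[0.5016, 0.1375], [0.5488, 0.1866]]
0.24 268 [[0.5014, 0.1379], [0.543, 0.1996]]
0.255 73 [[0.4998, 0.1335], [0.5429, 0.1956]]
246 316 319; 250 304 323; 254 305 326; 258 311 327; 262 310 326; 266 306 325; 270 292 325; 274 292 325; 278 292 325; 282 293 324; 286 293 324; 290 294 324; 294 296 322; 298 301 317; 302 None None; 0.175 [290.7 277.1] [325.8 303.7]
0.18 [290.7 274.9] [325.9 301.5]
0.185 [290.6 272.7] [326.  299.4]
0.245 [289.9 244.9] [327.5 271.5]
0.25 [289.9 242.5] [327.6 269. ]
```

The beaker is upright (lean about 0.01) and centred at the TCP, with its bottom 27 mm below the TCP. I'll lower it to just above the ring and compare the two in the same view.

apply_moves:
  commands:
    - [[1,2,0],[0,0,0],0.3]
    - [[0,0,30],[0,0,0],0.3]
    - [[0,0,27],[0,0,0],0.3]
    - [[0,0,0],[0,0,0],0.3]
    - [[0,0,0],[0,0,0],0.3]

```text
t: 7.28
eef_pos: [0.5262, 0.1629, 0.1512]
tool_rot: [0.123, 0.992, 0.0, 0.001]
force: [-0.2, -0.6, -1.0]
width: 0.0505
```

```bash
python3 - <<'E'
from h import *
p,d=viewer.camera("side");s=monitor.sense();print(s["eef_pos"],s["force"],s["width"])
np.savez("side2.npz",p=p,d=d);e=s["eef_pos"]
t=np.linspace(0,2*np.pi,200)
for n,c,r,zz in(("ring outer top",(.5252,.163),.0375,.116),("bore mouth",(.5252,.163),.032,.116),("beaker bottom",e[:2],.027,e[2]-.027)):
    pr=proj("side",np.c_[c[0]+r*np.cos(t),c[1]+r*np.sin(t),0*t+zz]);print(n,pr.min(0).round(1),pr.max(0).round(1))
    p=cv2.polylines(np.ascontiguousarray(p),[(pr*16).round().astype(np.int32)],True,{"r":(255,0,0),"b":(0,255,0)}[n[0]] if n!="beaker bottom" else (0,0,255),1,cv2.LINE_AA,4)
o=np.hstack([np.load("side2.npz")["p"][240:360,255:365],p[240:360,255:365]])
cv2.imwrite("pics/r2.png",cv2.resize(o[...,::-1],None,fx=3.6,fy=3.6,interpolation=cv2.INTER_CUBIC))
E
```

```text
[0.52651426 0.16298019 0.15161531] [-0.3294196   0.40230326 -0.15168746] 0.05054844168300293
ring outer top [285.  297.5] [331.4 334.5]
bore mouth [288.5 300. ] [328.  331.6]
beaker bottom [290.7 298.9] [324.3 325.6]
```

View pics/r2.png

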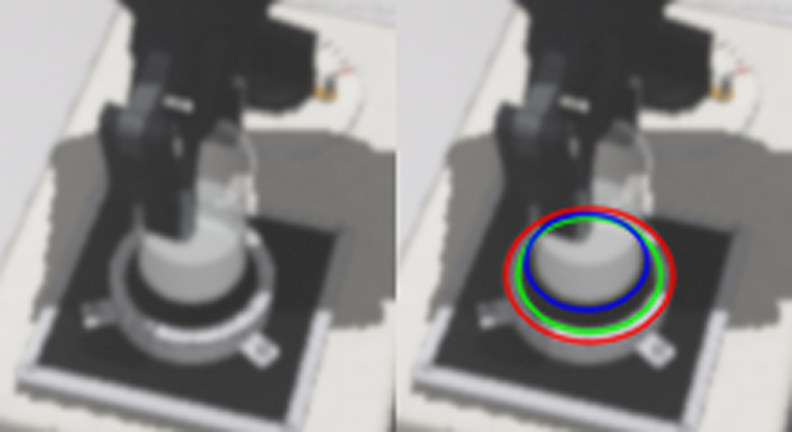

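The ring outline fits the overlay, centre x at about crop 192 for both ring and beaker. Lowering in steps while watching the force.

apply_moves:
  commands:
    - [[0.5,0,4],[0,0,0],0.3]
    - [[0,0,4],[0,0,0],0.3]
    - [[0,0,3],[0,0,0],0.3]
    - [[0,0,3],[0,0,0],0.3]
    - [[0,0,0],[0,0,0],0.3]

```text
t: 7.95
eef_pos: [0.5247, 0.1632, 0.1356]
tool_rot: [0.123, 0.992, -0.0, -0.0]
force: [0.7, -0.3, 0.1]
width: 0.0507
```

```bash
python3 - <<'E'
from h import *
s=monitor.sense();print(s["eef_pos"],s["force"],s["ft_torque"],s["tool_rot"],s["width"])
E
```

```text
[0.52474393 0.16315427 0.13559238] [ 0.71766174 -0.31408559  0.06024112] [-0.01316015  0.04712966 -0.02980756] [ 1.22582082e-01  9.92458312e-01 -8.57817139e-05 -3.53767560e-04] 0.05067069351340705
```

apply_moves:
  commands:
    - [[0,0,3],[0,0,0],0.3]
    - [[0,0,3],[0,0,0],0.3]
    - [[0,0,2],[0,0,0],0.3]
    - [[0,0,0],[0,0,0],0.3]
    - [[0,0,0],[0,0,0],0.3]

```text
t: 8.57
eef_pos: [0.525, 0.1632, 0.128]
tool_rot: [0.123, 0.992, 0.0, 0.0]
force: [0.1, 0.6, -0.8]
width: 0.0508
```

apply_moves:
  commands:
    - [[0,0,2],[0,0,0],0.3]
    - [[0,0,2],[0,0,0],0.3]
    - [[0,0,0],[0,0,0],0.3]
    - [[0,0,0],[0,0,0],0.3]
    - [[0,0,0],[0,0,0],0.3]

```text
t: 9.2
eef_pos: [0.5266, 0.1628, 0.1278]
tool_rot: [0.122, 0.992, -0.0, 0.002]
force: [-5.6, -2.8, 16.4]
width: 0.0505
```

Contact is at TCP z 0.1278, which matches the pick height (0.0298 + 0.098), so the beaker is on the floor. Easing off, opening and retreating.

apply_moves:
  commands:
    - [[0,0,-2],[0,0,0],0.3]
    - [[0,0,0],[0,0,0],0.6]
    - [[0,0,0],[0,0,0],0.8]
    - [[0,0,0],[0,0,0],1]
    - [[0,0,0],[0,0,0],1]

```text
t: 9.82
eef_pos: [0.5247, 0.1632, 0.1255]
tool_rot: [0.123, 0.992, -0.0, -0.0]
force: [0.0, 1.1, -0.1]
width: 0.0854
```

apply_moves:
  commands:
    - [[0,0,0],[0,0,0],1]
    - [[0,0,-10],[0,0,0],1]
    - [[0,0,-30],[0,0,0],1]
    - [[0,0,-40],[0,0,0],1]
    - [[0,0,-40],[0,0,0],1]

```text
t: 10.45
eef_pos: [0.525, 0.1632, 0.2479]
tool_rot: [0.123, 0.992, 0.0, 0.0]
force: [0.3, 0.7, -0.7]
width: 0.0853
```

```bash
python3 - <<'E'
from h import *
p,d=viewer.camera("side");s=monitor.sense();print(s["eef_pos"],s["force"],s["width"])
C=cloud("side",d)
m=(np.hypot(C[...,0]-.525,C[...,1]-.163)<.04)&(C[...,2]>.122)&(C[...,2]<.18)&(p.min(-1)>60);q=C[m]
x,e=cyl(q,[.525,.163,.14]);print(len(q),x.round(4),e)
t=np.linspace(0,2*np.pi,200);o=np.ascontiguousarray(p)
pr=proj("side",np.c_[.5252+.027*np.cos(t),.163+.027*np.sin(t),0*t+.168])
o=cv2.polylines(o.copy(),[(pr*16).round().astype(np.int32)],True,(255,0,0),1,cv2.LINE_AA,4)
o=np.hstack([p[230:360,240:370],o[230:360,240:370]])
cv2.imwrite("pics/r3.png",cv2.resize(o[...,::-1],None,fx=3,fy=3,interpolation=cv2.INTER_CUBIC))
E
```

```text
[0.52800946 0.16360715 0.25472289] [1.29057375 0.50343893 4.64866234] 0.08526754736086568
1230 [ 0.5252  0.1636  0.015  -0.0246] 0.002972569831583064
```

View pics/r3.png

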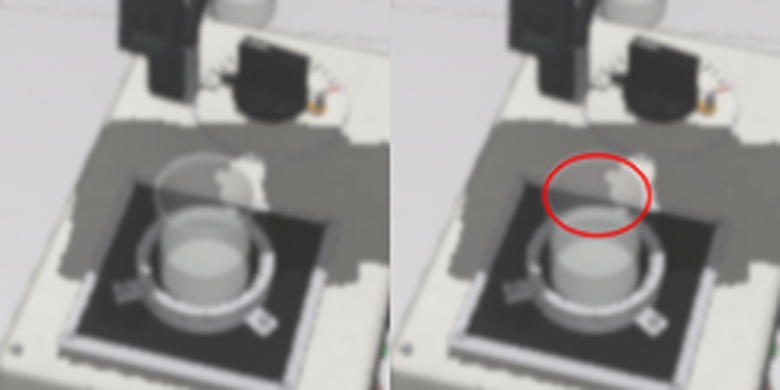

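The beaker is seated and upright, and its rim falls on the overlay for a fully seated beaker (rim z 0.168). Next, the dial.

apply_moves:
  commands:
    - [[-5,-52,0],[0,0,0],1]
    - [[-5,-52,20],[0,0,0],1]
    - [[-5,-52,20],[0,0,0],1]
    - [[0,0,20],[0,0,0.133],1]
    - [[0,0,0],[0,0,0],1]

```text
t: 11.12
eef_pos: [0.5006, 0.0079, 0.185]
tool_rot: [0.188, 0.982, 0.0, -0.001]
force: [0.1, 0.4, -0.4]
width: 0.0853
```

```bash
python3 - <<'E'
from h import *
p,d=viewer.camera("side");s=monitor.sense();e=s["eef_pos"];q=s["tool_rot"]
print(e,q,"yaw_y",2*np.arctan2(q[1],q[0])-np.pi/2,s["force"],s["ft_torque"],s["joint_pos"])
o=cv2.resize(p[190:300,270:380,::-1],None,fx=5,fy=5,interpolation=cv2.INTER_CUBIC);cv2.imwrite("pics/d1.png",o)
E
```

```text
[0.50144805 0.00822916 0.18619157] [ 1.87257121e-01  9.82310913e-01  2.28907682e-05 -2.01675977e-04] yaw_y 1.1940580627865103 [-0.12391049  0.21621293  0.69788009] [-0.02864909  0.00600932  0.01051193] [-2.10061567e-01 -8.69631105e-02  1.95144347e+00  3.86730714e-05
  1.27751654e+00 -1.40413082e+00]
```

View pics/d1.png

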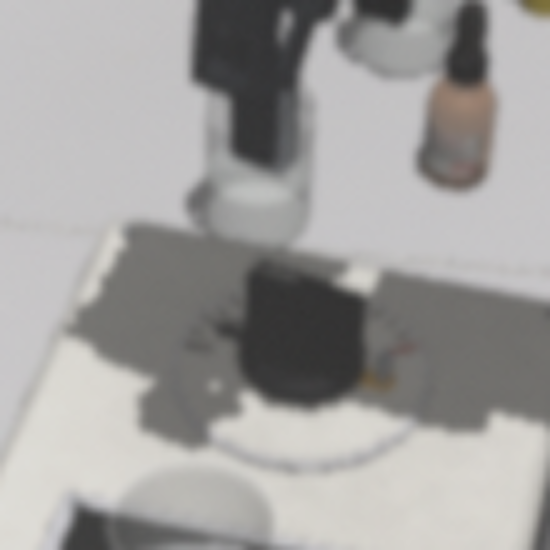

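The open fingers are over the dial grip (crop (305,330)), pose as planned. Going down and closing.

apply_moves:
  commands:
    - [[0,0,30],[0,0,0],1]
    - [[0,0,30],[0,0,0],1]
    - [[0,0,20],[0,0,0],1]
    - [[0,0,0],[0,0,0],0.5]
    - [[0,0,0],[0,0,0],0.2]

```text
t: 11.8
eef_pos: [0.5028, 0.0084, 0.1078]
tool_rot: [0.187, 0.982, -0.0, 0.001]
force: [0.4, -0.2, 0.2]
width: 0.0518
```

apply_moves:
  commands:
    - [[0,0,0],[0,0,0],0]
    - [[0,0,0],[0,0,0],0]
    - [[0,0,0],[0,0,0],0]
    - [[0,0,0],[0,0,0],0]
    - [[0,0,0],[0,0,0],0]

```text
t: 12.42
eef_pos: [0.5015, 0.0082, 0.106]
tool_rot: [0.188, 0.982, -0.0, -0.0]
force: [0.0, 0.5, -0.2]
width: -0.0001
```

```bash
cat > st.py <<'E'
from h import *
s=monitor.sense();q=s["tool_rot"];y=(2*np.arctan2(q[1],q[0])-np.pi/2+np.pi)%(2*np.pi)-np.pi
print(s["t"].__round__(2),s["eef_pos"].round(4),"yaw_y %.4f dial~ %.4f"%(y,-.149+np.pi/2-y),"F",s["force"].round(1),"M",s["ft_torque"].round(3),"w",round(s["width"],4),"q6 %.3f tau6 %.3f"%(s["joint_pos"][5],s["effort"][5]))
E
python3 st.py
```

```text
12.43 [0.5015 0.0082 0.106 ] yaw_y 1.1919 dial~ 0.2299 F [ 0.   0.5 -0.2] M [-0.026 -0.011 -0.007] w -0.0001 q6 -1.402 tau6 -0.000
```

The fingers closed on nothing, so I need to look.

```bash
python3 - <<'E'
from h import *
p,d=viewer.camera("side");s=monitor.sense();e=s["eef_pos"]
print(e,proj("side",[e,[.5015,.0082,.13]])-[270,190])
o=cv2.resize(p[170:300,250:400,::-1],None,fx=5,fy=4.6,interpolation=cv2.INTER_CUBIC);cv2.imwrite("pics/d2.png",o)
E
```

```text
[0.50153132 0.00821982 0.10596199] [[60.81031798 64.58111414]
 [61.37161628 55.26372722]]
```

View pics/d2.png

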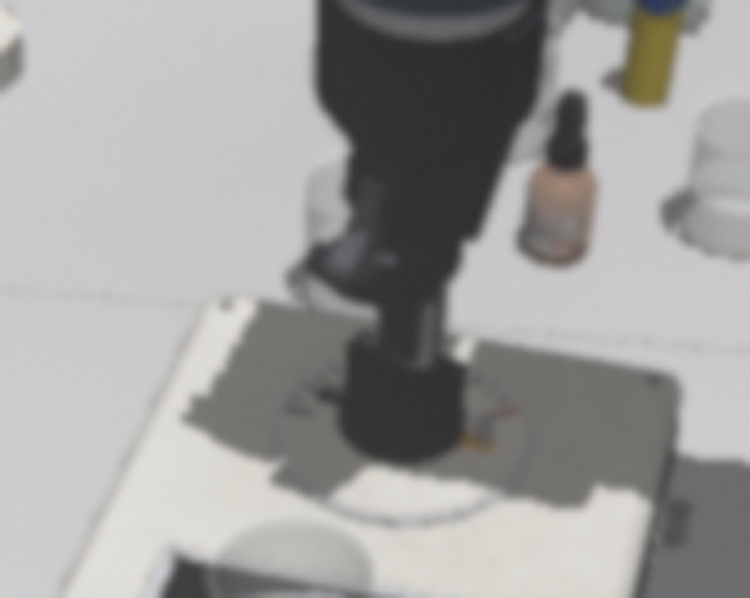

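```bash
python3 - <<'E'
from h import *
p,d=viewer.camera("side");C=cloud("side",d)
# columns through crop x=425 and 380 -> px 335, 326
for u in (326,331,335,338):
    print(u,[(v,*(C[v,u]*1000).round().astype(int).tolist(),int(p[v,u].mean())) for v in range(232,272,3)])
t,d=viewer.camera("top");cv2.imwrite("pics/t2.png",cv2.resize(t[200:320,220:340,::-1],None,fx=4,fy=4))
E
python3 st.py
```

```text
326 [(232, 509, 63, 210, 51), (235, 509, 62, 203, 53), (238, 511, 20, 158, 71), (241, 511, 20, 150, 64), (244, 511, 22, 145, 58), (247, 511, 10, 126, 54), (250, 511, 13, 121, 51), (253, 510, 15, 115, 51), (256, 510, 12, 105, 52), (259, 510, 12, 97, 52), (262, 509, 21, 98, 52), (265, 509, 25, 95, 52), (268, 508, 33, 95, 54), (271, 508, 29, 82, 157)]
331 [(232, 502, 44, 195, 50), (235, 502, 42, 186, 51), (238, 501, 43, 180, 52), (241, 502, 25, 156, 52), (244, 502, 25, 148, 53), (247, 501, 22, 138, 55), (250, 501, 16, 126, 56), (253, 501, 14, 116, 50), (256, 501, 17, 111, 50), (259, 500, 16, 102, 51), (262, 500, 18, 96, 50), (265, 499, 24, 94, 51), (268, 499, 31, 93, 52), (271, 498, 27, 82, 106)]
335 [(232, 496, 29, 182, 51), (235, 495, 26, 172, 59), (238, 495, 17, 157, 84), (241, 495, 18, 150, 85), (244, 495, 21, 146, 85), (247, 494, 19, 137, 87), (250, 494, 13, 123, 60), (253, 494, 18, 121, 51), (256, 493, 19, 114, 50), (259, 493, 18, 106, 52), (262, 492, 17, 96, 51), (265, 492, 23, 94, 51), (268, 491, 29, 92, 55), (271, 491, 27, 82, 107)]
338 [(232, 491, 21, 175, 79), (235, 490, 14, 162, 90), (238, 490, 12, 153, 100), (241, 490, 10, 144, 102), (244, 489, 11, 137, 88), (247, 489, 9, 128, 72), (250, 489, 16, 127, 51), (253, 488, 19, 123, 50), (256, 488, 21, 116, 50), (259, 487, 21, 109, 51), (262, 487, 23, 103, 50), (265, 486, 23, 95, 51), (268, 486, 28, 92, 72), (271, 485, 27, 83, 112)]
12.57 [0.5015 0.0082 0.1059] yaw_y 1.1920 dial~ 0.2298 F [-0.3  0.7  0.3] M [-0.016  0.041  0.004] w -0.0002 q6 -1.402 tau6 -0.000
```

No more pictures can be viewed, so I continue on numbers. The depth columns show the shut fingers ending at z ≈ 0.13, on top of the bar, although the TCP reads 0.106. I'll raise and measure where the tips really are.

apply_moves:
  commands:
    - [[0,0,-20],[0,0,0],0]
    - [[0,0,-30],[0,0,0],0]
    - [[0,0,-30],[0,0,0],0]
    - [[0,0,0],[0,0,0],0]
    - [[0,0,0],[0,0,0],0]

```text
t: 13.2
eef_pos: [0.5009, 0.0083, 0.1849]
tool_rot: [0.188, 0.982, 0.0, -0.001]
force: [-0.8, -0.3, -0.3]
width: 0.0002
```

```bash
cat > tip.py <<'E'
from h import *
p,d=viewer.camera("side");C=cloud("side",d);e=monitor.sense()["eef_pos"];print(e)
m=(np.hypot(C[...,0]-e[0],C[...,1]-e[1])<.06)&(C[...,2]>.134)&(C[...,2]<.3)
for z0 in np.arange(.13,.27,.006):
    q=C[m&(abs(C[...,2]-z0)<.003)]
    if len(q)>3: print(z0.round(3),"dz %.3f"%(z0-e[2]),len(q),(np.percentile(q,[3,97],axis=0)[:,:2]*1000).round().astype(int).tolist())
# top camera view of gripper's lowest points
E
python3 tip.py;python3 st.py
```

```text
[0.50064259 0.00837263 0.18441959]
0.208 dz 0.024 10 [[491, 12], [508, 18]]
0.214 dz 0.030 25 [[488, 9], [511, 23]]
0.22 dz 0.036 42 [[489, 10], [512, 25]]
0.226 dz 0.042 41 [[489, 11], [513, 25]]
0.232 dz 0.048 39 [[489, 11], [512, 25]]
0.238 dz 0.054 36 [[488, 8], [511, 24]]
0.244 dz 0.060 17 [[487, 6], [498, 24]]
0.25 dz 0.066 21 [[484, 1], [512, 29]]
0.256 dz 0.072 70 [[479, -9], [521, 41]]
0.262 dz 0.078 65 [[476, -18], [520, 48]]
0.268 dz 0.084 46 [[475, -22], [523, 53]]
13.25 [0.5006 0.0084 0.1844] yaw_y 1.1919 dial~ 0.2299 F [-0.9  0.2 -0.4] M [ 0.061 -0.03  -0.022] w 0.0001 q6 -1.402 tau6 -0.000
```

Confirmed: the shut tips sit about 22–23 mm behind the reported TCP. For tips at z ≈ 0.106 the TCP must go to 0.084. Reopening and going lower.

apply_moves:
  commands:
    - [[0,0,0],[0,0,0],1]
    - [[0,0,0],[0,0,0],1]
    - [[0,0,0],[0,0,0],1]
    - [[0,0,20],[0,0,0],1]
    - [[0,0,20],[0,0,0],1]

```text
t: 13.88
eef_pos: [0.5018, 0.0082, 0.1457]
tool_rot: [0.188, 0.982, -0.0, 0.0]
force: [-1.0, 0.2, 0.1]
width: 0.0851
```

apply_moves:
  commands:
    - [[0,0,20],[0,0,0],1]
    - [[0,0,20],[0,0,0],1]
    - [[0,0,15],[0,0,0],1]
    - [[0,0,5],[0,0,0],1]
    - [[0,0,0],[0,0,0],1]

```text
t: 14.5
eef_pos: [0.5017, 0.0082, 0.0861]
tool_rot: [0.188, 0.982, 0.0, 0.0]
force: [0.1, 0.6, -0.3]
width: 0.0856
```

apply_moves:
  commands:
    - [[0,0,0],[0,0,0],0.5]
    - [[0,0,0],[0,0,0],0.2]
    - [[0,0,0],[0,0,0],0]
    - [[0,0,0],[0,0,0],0]
    - [[0,0,0],[0,0,0],0]

```text
t: 15.12
eef_pos: [0.5016, 0.008, 0.0864]
tool_rot: [0.188, 0.982, -0.0, -0.0]
force: [-2.2, -0.6, 4.1]
width: 0.0118
```

```bash
python3 st.py
```

```text
15.12 [0.5016 0.008  0.0864] yaw_y 1.1924 dial~ 0.2294 F [-2.2 -0.6  4.1] M [-0.172  0.337  0.03 ] w 0.0118 q6 -1.402 tau6 0.087
```

Gripped (11.8 mm). Winding clockwise.

apply_moves:
  commands:
    - [[0,0,0],[0,0,0.15],0]
    - [[0,0,0],[0,0,0.17],0]
    - [[0,0,0],[0,0,0.17],0]
    - [[0,0,0],[0,0,0.17],0]
    - [[0,0,0],[0,0,0.15],0]

```text
t: 15.75
eef_pos: [0.5023, 0.0088, 0.0864]
tool_rot: [0.562, 0.827, 0.001, 0.001]
force: [2.2, 2.8, -0.3]
width: 0.0117
```

```bash
python3 st.py
```

```text
15.75 [0.5023 0.0088 0.0864] yaw_y 0.3769 dial~ 1.0449 F [ 2.2  2.8 -0.3] M [ 0.386 -0.289  0.083] w 0.0117 q6 -0.587 tau6 -0.841
```

apply_moves:
  commands:
    - [[0,0,0],[0,0,0.17],0]
    - [[0,0,0],[0,0,0.17],0]
    - [[0,0,0],[0,0,0.17],0]
    - [[0,0,0],[0,0,0.17],0]
    - [[0,0,0],[0,0,0.15],0]

```text
t: 16.38
eef_pos: [0.5035, 0.0087, 0.0864]
tool_rot: [0.848, 0.53, 0.003, 0.001]
force: [7.0, 1.9, -3.8]
width: 0.0115
```

apply_moves:
  commands:
    - [[0,0,0],[0,0,0.15],0]
    - [[0,0,0],[0,0,0.15],0]
    - [[0,0,0],[0,0,0.15],0]
    - [[0,0,0],[0,0,0.15],0]
    - [[0,0,0],[0,0,0.1],0]

```text
t: 17.0
eef_pos: [0.5042, 0.008, 0.0864]
tool_rot: [0.978, 0.208, 0.003, 0.001]
force: [9.8, -0.3, -5.1]
width: 0.0116
```

```bash
python3 st.py
```

```text
17.0 [0.5042 0.008  0.0864] yaw_y -1.1517 dial~ 2.5735 F [ 9.8 -0.3 -5.1] M [-0.108 -1.5    0.125] w 0.0116 q6 0.941 tau6 -0.451
```

Side force is building because the axis lies about 3 mm further in +x. Relieving it before feeling for the pin.

apply_moves:
  commands:
    - [[1,0.5,0],[0,0,0],0]
    - [[1.5,0.5,0],[0,0,0],0]
    - [[0,0,0],[0,0,0.02],0]
    - [[0,0,0],[0,0,0.02],0]
    - [[0,0,0],[0,0,0.02],0]

```text
t: 17.62
eef_pos: [0.5044, 0.008, 0.0863]
tool_rot: [0.984, 0.18, 0.0, 0.0]
force: [-1.8, -3.7, 5.1]
width: 0.0115
```

```bash
python3 st.py
```

```text
17.62 [0.5044 0.008  0.0863] yaw_y -1.2091 dial~ 2.6309 F [-1.8 -3.7  5.1] M [-0.608  0.304  0.108] w 0.0115 q6 1.001 tau6 -0.007
```

apply_moves:
  commands:
    - [[0,0,0],[0,0,0.02],0]
    - [[0,0,0],[0,0,0.02],0]
    - [[0,0,0],[0,0,0.02],0]
    - [[0,0,0],[0,0,0.02],0]
    - [[0,0,0],[0,0,0],0]

```text
t: 18.25
eef_pos: [0.5044, 0.0079, 0.0863]
tool_rot: [0.99, 0.141, 0.0, 0.001]
force: [-1.3, -3.2, 4.8]
width: 0.0117
```

```bash
python3 st.py
```

```text
18.25 [0.5044 0.0079 0.0863] yaw_y -1.2888 dial~ 2.7106 F [-1.3 -3.2  4.8] M [-0.656  0.32  -0.001] w 0.0117 q6 1.080 tau6 0.040
```

apply_moves:
  commands:
    - [[0,0,0],[0,0,0.006],0]
    - [[0,0,0],[0,0,0.006],0]
    - [[0,0,0],[0,0,0.006],0]
    - [[0,0,0],[0,0,0.006],0]
    - [[0,0,0],[0,0,0.006],0]

```text
t: 18.88
eef_pos: [0.5044, 0.0078, 0.0863]
tool_rot: [0.992, 0.126, 0.0, 0.001]
force: [-1.6, -3.2, 4.9]
width: 0.0117
```

```bash
python3 st.py
```

```text
18.88 [0.5044 0.0078 0.0863] yaw_y -1.3186 dial~ 2.7404 F [-1.6 -3.2  4.9] M [-0.658  0.335  0.109] w 0.0117 q6 1.110 tau6 0.089
```

apply_moves:
  commands:
    - [[0,0,0],[0,0,0.006],0]
    - [[0,0,0],[0,0,0.006],0]
    - [[0,0,0],[0,0,0.006],0]
    - [[0,0,0],[0,0,0.006],0]
    - [[0,0,0],[0,0,0.006],0]

```text
t: 19.5
eef_pos: [0.5044, 0.0078, 0.0864]
tool_rot: [0.994, 0.111, 0.0, 0.001]
force: [-1.3, -4.5, 5.6]
width: 0.0122
```

```bash
python3 st.py
```

```text
19.5 [0.5044 0.0078 0.0864] yaw_y -1.3485 dial~ 2.7703 F [-1.3 -4.5  5.6] M [-0.77   0.283  0.181] w 0.0122 q6 1.140 tau6 0.089
```

The moment is up by 0.07, possibly first contact. One small step to confirm.

apply_moves:
  commands:
    - [[0,0,0],[0,0,0.002],0]
    - [[0,0,0],[0,0,0.002],0]
    - [[0,0,0],[0,0,0.002],0]
    - [[0,0,0],[0,0,0.001],0]
    - [[0,0,0],[0,0,0.001],0]

```text
t: 20.12
eef_pos: [0.5044, 0.0078, 0.0863]
tool_rot: [0.994, 0.107, 0.0, 0.001]
force: [-1.1, -3.8, 5.3]
width: 0.0117
```

```bash
python3 st.py; python3 - <<'E'
from h import *
z=[]
for _ in range(4):
    viewer.camera("side");z.append(monitor.sense()["ft_torque"][2].round(3))
print(z)
E
```

```text
20.12 [0.5044 0.0078 0.0863] yaw_y -1.3564 dial~ 2.7782 F [-1.1 -3.8  5.3] M [-0.725  0.269  0.135] w 0.0117 q6 1.148 tau6 0.122
[np.float64(0.139), np.float64(0.104), np.float64(0.134), np.float64(0.144)]
```

apply_moves:
  commands:
    - [[0,0,0],[0,0,0.002],0]
    - [[0,0,0],[0,0,0.002],0]
    - [[0,0,0],[0,0,0.002],0]
    - [[0,0,0],[0,0,0.002],0]
    - [[0,0,0],[0,0,0.002],0]

```text
t: 20.95
eef_pos: [0.5044, 0.0078, 0.0863]
tool_rot: [0.995, 0.102, 0.0, 0.001]
force: [-2.2, -4.2, 5.5]
width: 0.0116
```

```bash
python3 st.py; python3 - <<'E'
from h import *
z=[]
for _ in range(3):
    viewer.camera("side");z.append(monitor.sense()["ft_torque"][2].round(3))
print(z)
E
```

```text
20.95 [0.5044 0.0078 0.0863] yaw_y -1.3664 dial~ 2.7882 F [-2.2 -4.2  5.5] M [-0.75   0.346  0.149] w 0.0116 q6 1.158 tau6 0.116
[np.float64(0.111), np.float64(0.098), np.float64(0.083)]
```

No rise, so that reading was noise. Continuing, with averaged readings.

```bash
cat >> st.py <<'E'
z=[s["ft_torque"][2]];k=[s["effort"][5]]
for _ in range(3):
    viewer.camera("side");s=monitor.sense();z.append(s["ft_torque"][2]);k.append(s["effort"][5])
print("Mz mean %.3f"%np.mean(z),np.round(z,3),"tau6",np.round(k,3))
E
```

apply_moves:
  commands:
    - [[0,0,0],[0,0,0.004],0]
    - [[0,0,0],[0,0,0.004],0]
    - [[0,0,0],[0,0,0.004],0]
    - [[0,0,0],[0,0,0.004],0]
    - [[0,0,0],[0,0,0.004],0]

```text
t: 21.72
eef_pos: [0.5044, 0.0077, 0.0863]
tool_rot: [0.996, 0.092, 0.0, 0.001]
force: [-0.5, -5.0, 6.2]
width: 0.0117
```

```bash
python3 st.py
```

```text
21.73 [0.5044 0.0077 0.0863] yaw_y -1.3865 dial~ 2.8083 F [-0.5 -5.   6.2] M [-0.83   0.292  0.145] w 0.0117 q6 1.178 tau6 0.103
Mz mean 0.083 [0.145 0.077 0.06  0.052] tau6 [0.103 0.124 0.092 0.084]
```

apply_moves:
  commands:
    - [[0,0,0],[0,0,0.005],0]
    - [[0,0,0],[0,0,0.005],0]
    - [[0,0,0],[0,0,0.005],0]
    - [[0,0,0],[0,0,0.005],0]
    - [[0,0,0],[0,0,0.005],0]

```text
t: 22.5
eef_pos: [0.5045, 0.0077, 0.0864]
tool_rot: [0.997, 0.08, 0.0, 0.001]
force: [-1.4, -3.8, 5.3]
width: 0.0116
```

```bash
python3 st.py
```

```text
22.5 [0.5045 0.0077 0.0864] yaw_y -1.4114 dial~ 2.8332 F [-1.4 -3.8  5.3] M [-0.795  0.251  0.108] w 0.0116 q6 1.203 tau6 0.098
Mz mean 0.092 [0.108 0.113 0.069 0.076] tau6 [0.098 0.123 0.086 0.077]
```

apply_moves:
  commands:
    - [[0,0,0],[0,0,0.004],0]
    - [[0,0,0],[0,0,0.004],0]
    - [[0,0,0],[0,0,0.004],0]
    - [[0,0,0],[0,0,0.004],0]
    - [[0,0,0],[0,0,0.004],0]

```text
t: 23.28
eef_pos: [0.5045, 0.0077, 0.0863]
tool_rot: [0.998, 0.07, 0.0, 0.001]
force: [-1.8, -4.8, 4.0]
width: 0.0117
```

```bash
python3 st.py
```

```text
23.27 [0.5045 0.0077 0.0863] yaw_y -1.4315 dial~ 2.8533 F [-1.8 -4.8  4. ] M [-0.783  0.304  0.106] w 0.0117 q6 1.223 tau6 0.105
Mz mean 0.096 [0.106 0.108 0.091 0.08 ] tau6 [0.105 0.125 0.093 0.086]
```

apply_moves:
  commands:
    - [[0,0,0],[0,0,0.004],0]
    - [[0,0,0],[0,0,0.004],0]
    - [[0,0,0],[0,0,0.004],0]
    - [[0,0,0],[0,0,0.004],0]
    - [[0,0,0],[0,0,0.004],0]

```text
t: 24.05
eef_pos: [0.5045, 0.0077, 0.0864]
tool_rot: [0.998, 0.06, 0.0, 0.001]
force: [-2.9, -5.5, 5.4]
width: 0.0115
```

```bash
python3 st.py
```

```text
24.05 [0.5045 0.0077 0.0864] yaw_y -1.4514 dial~ 2.8732 F [-2.9 -5.5  5.4] M [-0.852  0.341  0.146] w 0.0115 q6 1.243 tau6 0.105
Mz mean 0.098 [0.146 0.1   0.099 0.047] tau6 [0.105 0.125 0.093 0.086]
```

apply_moves:
  commands:
    - [[0,0,0],[0,0,0.004],0]
    - [[0,0,0],[0,0,0.004],0]
    - [[0,0,0],[0,0,0.004],0]
    - [[0,0,0],[0,0,0.004],0]
    - [[0,0,0],[0,0,0.004],0]

```text
t: 24.82
eef_pos: [0.5045, 0.0076, 0.0864]
tool_rot: [0.999, 0.05, 0.0, 0.001]
force: [-0.9, -5.3, 4.9]
width: 0.0119
```

```bash
python3 st.py
```

```text
24.82 [0.5045 0.0076 0.0864] yaw_y -1.4714 dial~ 2.8932 F [-0.9 -5.3  4.9] M [-0.885  0.315  0.196] w 0.0119 q6 1.263 tau6 0.106
Mz mean 0.088 [0.196 0.027 0.056 0.074] tau6 [0.106 0.126 0.094 0.087]
```

apply_moves:
  commands:
    - [[0,0,0],[0,0,0.004],0]
    - [[0,0,0],[0,0,0.004],0]
    - [[0,0,0],[0,0,0.004],0]
    - [[0,0,0],[0,0,0.004],0]
    - [[0,0,0],[0,0,0.004],0]

```text
t: 25.6
eef_pos: [0.5045, 0.0076, 0.0863]
tool_rot: [0.999, 0.04, 0.0, 0.001]
force: [-1.0, -5.1, 4.9]
width: 0.0118
```

```bash
python3 st.py
```

```text
25.6 [0.5045 0.0076 0.0863] yaw_y -1.4914 dial~ 2.9132 F [-1.  -5.1  4.9] M [-0.932  0.356  0.127] w 0.0118 q6 1.283 tau6 0.106
Mz mean 0.110 [0.127 0.117 0.113 0.082] tau6 [0.106 0.126 0.094 0.087]
```

apply_moves:
  commands:
    - [[0,0,0],[0,0,0.004],0]
    - [[0,0,0],[0,0,0.004],0]
    - [[0,0,0],[0,0,0.004],0]
    - [[0,0,0],[0,0,0.004],0]
    - [[0,0,0],[0,0,0.004],0]

```text
t: 26.38
eef_pos: [0.5045, 0.0076, 0.0863]
tool_rot: [1.0, 0.03, 0.0, 0.001]
force: [-2.2, -4.7, 5.6]
width: 0.0115
```

```bash
python3 st.py
```

```text
26.38 [0.5045 0.0076 0.0863] yaw_y -1.5114 dial~ 2.9332 F [-2.2 -4.7  5.6] M [-0.925  0.32   0.173] w 0.0115 q6 1.303 tau6 0.107
Mz mean 0.111 [0.173 0.113 0.091 0.066] tau6 [0.107 0.127 0.095 0.088]
```

apply_moves:
  commands:
    - [[0,0,0],[0,0,0.004],0]
    - [[0,0,0],[0,0,0.004],0]
    - [[0,0,0],[0,0,0.004],0]
    - [[0,0,0],[0,0,0.004],0]
    - [[0,0,0],[0,0,0.004],0]

```text
t: 27.15
eef_pos: [0.5045, 0.0075, 0.0863]
tool_rot: [1.0, 0.02, 0.0, 0.001]
force: [-1.9, -4.9, 5.9]
width: 0.0115
```

```bash
python3 st.py
```

```text
27.15 [0.5045 0.0075 0.0863] yaw_y -1.5314 dial~ 2.9532 F [-1.9 -4.9  5.9] M [-0.95   0.251  0.128] w 0.0115 q6 1.323 tau6 0.113
Mz mean 0.086 [0.128 0.087 0.078 0.052] tau6 [0.113 0.135 0.102 0.094]
```

apply_moves:
  commands:
    - [[0,0,0],[0,0,0.003],0]
    - [[0,0,0],[0,0,0.003],0]
    - [[0,0,0],[0,0,0.003],0]
    - [[0,0,0],[0,0,0.003],0]
    - [[0,0,0],[0,0,0.003],0]

```text
t: 27.92
eef_pos: [0.5045, 0.0075, 0.0864]
tool_rot: [1.0, 0.012, 0.0, 0.001]
force: [-2.1, -5.4, 4.5]
width: 0.0115
```

```bash
python3 st.py
```

```text
27.93 [0.5045 0.0075 0.0864] yaw_y -1.5461 dial~ 2.9679 F [-2.1 -5.4  4.5] M [-0.926  0.247  0.18 ] w 0.0115 q6 1.338 tau6 0.179
Mz mean 0.192 [0.18  0.243 0.135 0.209] tau6 [0.179 0.194 0.169 0.164]
```

Contact: tau6 is up 0.07 and Mz up 0.09, about 2.5–3 N, at ~2.96 rad. One tiny step more, then hold.

apply_moves:
  commands:
    - [[0,0,0],[0,0,0.003],0]
    - [[0,0,0],[0,0,0],0]
    - [[0,0,0],[0,0,0],0]
    - [[0,0,0],[0,0,0],0]
    - [[0,0,0],[0,0,0],0]

```text
t: 28.7
eef_pos: [0.5045, 0.0075, 0.0863]
tool_rot: [1.0, 0.011, 0.0, 0.001]
force: [-1.4, -5.1, 5.0]
width: 0.0116
```

```bash
python3 st.py
```

```text
28.7 [0.5045 0.0075 0.0863] yaw_y -1.5491 dial~ 2.9709 F [-1.4 -5.1  5. ] M [-0.935  0.292  0.18 ] w 0.0116 q6 1.341 tau6 0.177
Mz mean 0.174 [0.18  0.165 0.19  0.16 ] tau6 [0.177 0.177 0.177 0.177]
```

Resting lightly on the pin (~3 N, held). Turning back by 1.226 rad to mark 10.

apply_moves:
  commands:
    - [[0,0,0],[0,0,-0.17],0]
    - [[0,0,0],[0,0,-0.17],0]
    - [[0,0,0],[0,0,-0.17],0]
    - [[0,0,0],[0,0,-0.17],0]
    - [[0,0,0],[0,0,-0.17],0]

```text
t: 29.48
eef_pos: [0.504, 0.0086, 0.0863]
tool_rot: [0.906, 0.424, -0.0, -0.001]
force: [-3.5, -1.7, 6.6]
width: 0.0115
```

apply_moves:
  commands:
    - [[0,0,0],[0,0,-0.17],0]
    - [[0,0,0],[0,0,-0.15],0]
    - [[0,0,0],[0,0,-0.056],0]
    - [[0,0,0],[0,0,0],0]
    - [[0,0,0],[0,0,0],0]

```text
t: 30.1
eef_pos: [0.5035, 0.0088, 0.0863]
tool_rot: [0.812, 0.584, -0.001, -0.001]
force: [-5.4, 0.4, 8.6]
width: 0.0117
```

```bash
python3 st.py
```

```text
30.1 [0.5035 0.0088 0.0863] yaw_y -0.3235 dial~ 1.7453 F [-5.4  0.4  8.6] M [-0.103  0.914  0.143] w 0.0117 q6 0.115 tau6 0.102
Mz mean 0.141 [0.143 0.182 0.123 0.118] tau6 [0.102 0.102 0.102 0.102]
```

apply_moves:
  commands:
    - [[0,-1.5,0],[0,0,0],0]
    - [[0,0,0],[0,0,0],0]
    - [[0,0,0],[0,0,0],0.3]
    - [[0,0,0],[0,0,0],0.7]
    - [[0,0,0],[0,0,0],1]

```text
t: 30.88
eef_pos: [0.5023, 0.0091, 0.0855]
tool_rot: [0.812, 0.584, -0.0, -0.001]
force: [0.7, -0.0, 0.1]
width: 0.0611
```

apply_moves:
  commands:
    - [[0,0,0],[0,0,0],1]
    - [[0,0,-5],[0,0,0],1]
    - [[0,0,-25],[0,0,0],1]
    - [[0,0,-40],[0,0,0],1]
    - [[0,0,-50],[0,0,0],1]

```text
t: 31.5
eef_pos: [0.502, 0.009, 0.2067]
tool_rot: [0.812, 0.584, -0.001, -0.001]
force: [1.2, -0.5, 0.3]
width: 0.0855
```

```bash
python3 st.py; python3 - <<'E'
from h import *
s=monitor.sense();print(s["force"],s["width"])
for n in("side","top"):
    p,d=viewer.camera(n);C=cloud(n,d)
    for c in((.5044,.008),):
        m=(np.hypot(C[...,0]-c[0],C[...,1]-c[1])<.03)&(C[...,2]>.118)&(C[...,2]<.135);t=C[m]
        if len(t)>20: r=cv2.minAreaRect((t[:,:2]*1000).astype(np.float32));print(n,"bar",len(t),r)
    np.savez(n+"3.npz",p=p,d=d)
E
```

```text
31.5 [0.502  0.009  0.2067] yaw_y -0.3231 dial~ 1.7449 F [ 1.2 -0.5  0.3] M [-0.046  0.015  0.006] w 0.0855 q6 0.115 tau6 0.000
Mz mean 0.039 [0.006 0.076 0.052 0.022] tau6 [ 0.     0.001 -0.    -0.   ]
[-0.2924081  -0.39856058 -0.15191194] 0.08555640017679396
side bar 157 ((502.0067443847656, 10.075557708740234), (46.448360443115234, 12.58755874633789), 72.06302642822266)
```

apply_moves:
  commands:
    - [[0,0,-50],[0,0,0],1]
    - [[50,-25,-10],[0,0,0],1]
    - [[50,-25,0],[0,0,0],1]
    - [[50,-25,0],[0,0,0],1]
    - [[50,-25,0],[0,0,0],1]

```text
t: 32.38
eef_pos: [0.4702, 0.2317, 0.264]
tool_rot: [0.812, 0.584, -0.001, -0.001]
force: [1.1, 0.1, -0.1]
width: 0.0855
```

apply_moves:
  commands:
    - [[50,-20,0],[0,0,0],1]
    - [[50,-20,0],[0,0,0],1]
    - [[50,-20,0],[0,0,0],1]
    - [[0,0,0],[0,0,0],1]
    - [[0,0,0],[0,0,0],1]

```text
t: 33.0
eef_pos: [0.4616, 0.3909, 0.2642]
tool_rot: [0.812, 0.584, -0.002, 0.0]
force: [0.9, -0.0, 0.2]
width: 0.0853
```

```bash
python3 - <<'E'
from h import *
s=monitor.sense();print(s["eef_pos"],s["t"],s["force"],s["width"])
t=np.linspace(0,2*np.pi,400)
for n in("side","top"):
    p,d=viewer.camera(n);C=cloud(n,d)
    b=(.502,.0085) if n=="side" else (.5012,.0066)
    m=(np.hypot(C[...,0]-b[0],C[...,1]-b[1])<.03)&(C[...,2]>.118)&(C[...,2]<.135);q=C[m]
    print(n,"bar",len(q),cv2.minAreaRect((q[:,:2]*1000).astype(np.float32)) if len(q)>20 else "")
    m=(np.hypot(C[...,0]-.525,C[...,1]-.1625)<.045)&(C[...,2]>.160)&(C[...,2]<.18);q=C[m];print(n,"rim",len(q),np.percentile(q[:,2],[10,50,90]).round(4),*circ(q[:,:2]))
    m=(np.hypot(C[...,0]-.525,C[...,1]-.1625)<.05)&(C[...,2]>.112)&(C[...,2]<.12);q=C[m];print(n,"ring",len(q),*circ(q[:,:2]))
    if n=="top":
        # dark pointer tab: darkness of white plate around the axis at r 29-34 mm, tab height
        a=np.linspace(-.3,3.3,73)
        for c in((.5004,.0066),(.502,.0075)):
            w=np.array([[p[int(round(v)),int(round(u))].mean() for u,v in proj("top",np.c_[c[0]+r*np.cos(-.149-a),c[1]+r*np.sin(-.149-a),0*a+.094])] for r in(.028,.03,.032,.034)]).mean(0)
            i=np.argsort(w)[:8];print("darkest at dial angles",a[i].round(2),w[i].round())
    for k,c in(("vial",(356,152)),("drop",(390,293)),("glue",(463,313))):
        if n=="top": o=np.load("top0.npz")["p"];v,u=c[1],c[0];print(k,"diff",np.abs(p[v-12:v+12,u-12:u+12].astype(int)-o[v-12:v+12,u-12:u+12]).mean().round(1))
E
```

```text
[0.46158227 0.39087641 0.26419639] 33.0 [ 0.86058311 -0.03423275  0.15611188] 0.08530793120322831
side bar 0 
side rim 76 [0.1615 0.1649 0.1674] [0.53191879 0.15429195] 0.015787769144658095
side ring 42 [0.53565863 0.18776693] 0.006699268803433123
top bar 182 ((500.9642333984375, 6.5984954833984375), (45.65031051635742, 13.098289489746094), 72.87593841552734)
top rim 197 [0.163  0.1665 0.1694] [0.52438921 0.15954668] 0.025038911376804716
top ring 316 [0.5245668  0.16136083] 0.033235109475752325
darkest at dial angles [1.8  3.05 1.75 3.1  1.65 2.95 3.   1.7 ] [17. 47. 50. 54. 56. 64. 75. 91.]
darkest at dial angles [1.7  1.8  2.95 3.05 1.85 2.9  3.   1.65] [42. 50. 51. 53. 64. 77. 80. 90.]
vial diff 3.0
drop diff 3.3
glue diff 5.6
```

All checks agree, so I'm handing in.

```bash
python3 -c "
from bench import sign_off
print(sign_off())"
```

```text
the job is handed in; nothing more can be done
None
```

I stood the beaker in the ring holder and let go, wound the timer onto the stop pin and turned it back to the 10 mark. I handed in at about 33 s, well inside the 72 s limit; no verdict is reported.

- **Beaker:** I took the one farthest from the base. It touched the holder floor at the height expected from the pick-up. The last top view puts its rim within 2 mm of the ring centre, at a height that matches fully seated.
- **Stop pin:** The turning moment rose by about 0.08 N m at roughly 2.97 rad, which is about 2.5 to 3 N. I held it there for more than half a second and then turned back.
- **Dial:** Tool yaw gives 1.745 rad, the grip bar seen from above gives 1.72 and from the side 1.735, and the pointer tab shows about 1.75. All lie inside 1.625 to 1.865.
- **Bottles:** The image patches at the dropper bottle, vial and glue stick are nearly unchanged from the start (top camera).
- **Robot:** At the end the arm stood clear of everything with the gripper open.

**Failures and disagreements:**
- The first grip on the dial closed on nothing, because the fingertips sit about 22 mm behind the reported TCP. I went lower and gripped it the second time.
- The stop angle from the first picture (about 2.88 rad) disagreed with the one felt at contact (2.97 rad); I trusted the felt value.
- The last side view was blocked by the arm, so the final beaker check rests on the top camera alone.

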